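# Lock the plate shaker's clamp lever and start it

### The arm

A 6-joint arm with a two-finger parallel gripper is mounted at the origin on the work surface. World frame = base frame: x ahead of the robot, y to its left, z up, the work surface at z = 0. Lengths are in mm, angles in rad, forces in N, time in s.
With the tool pointing down it reaches from about 275 to 1000 mm from the base axis. Payload 8.4 kg.
Tool frame: the origin (TCP) lies at the very end of the fingers, on their centre line; the grasp point (between the pads) lies behind it (r.grip_point_offset is the x of the grasp point in the tool frame, in mm); x points along the fingers, z is the direction in which the jaws open and shut, and the axes are right-handed (so a half turn about x gives the same grasp; the last joint's range is limited). The gripper opens to 85 mm and grips with 20 to 120 N. Pads are 22 mm wide; open, the fingers measure 114 mm over their backs; the gripper's body (76 mm by 85 mm) begins 54 mm behind the grasp point. The pads swing forward as they close: fully open they stand 13 mm farther back than shut.
Start: joints at [1.176, 0.353, 1.633, -0, 1.155, -0.002], TCP at [239.234, 577.404, 231.281] pointing down, gripper open.
Joint ranges: [-2.63, 2.63], [-0.92, 2.1], [0.06, 2.66], [-1.3, 4.44], [0, 2.69], [-3.02, 3.02]. Speed limits (rad/s): [2.22, 2.22, 2.79, 3.14, 3.14, 3.14].

### API

Orientations are given as [roll, pitch, yaw] about the fixed x, y, z axes, in that order (R = Rz(yaw) Ry(pitch) Rx(roll)).
In Python, from rig import r, vision, order gives the robot as it stands. The module is installed in compiled form; this text tells all that it offers.
- The arm moves only by the tool step_arm, never from a script. Its argument "rows" is a list of rows, each a list of 7 numbers: the shift along the world's x, y, z in mm, then the turn, a rotation vector about the world's x, y, z in rad, then the finger opening in mm, from 0 to 85.4. A call has exactly 8 rows; each row is the pose to reach, as a shift and turn from the pose measured when the call began; what a row does not reach only later rows make up. A row lasts 1/8 s, in which the tool goes at most 62.5 mm and 10.7 degrees, less where a joint would pass 70% of its speed; a pose out of reach is approached as far as the arm can. A call with a gripper value outside its range is refused whole. The fingers move at their own pace and stop on an object; "force" is the grip in N (left out, the last holds). Time passes only in rows, so rows that repeat a pose let the fingers close, or fill a call up. It gives the time, the measured TCP pose, the force and the opening at its end, in the units of the state.
- r.sense(): the state, without advancing time (a new reading comes with each control period).
- vision.grab_frame(name): name is "scene" or "top"; returns (picture, depth): 480x640x3 uint8, red, green, blue; 480x640 float32, mm along the optical axis (not along the pixel's ray), 0 where there is no reading.
- vision.camera_info(name): a dict with "K" (3x3 intrinsics, pixels), "origin" and "attitude" of the camera in the world. Camera axes: x right, y down, z forward; pixel columns grow to the right and rows downward; lengths in mm; the calibration is good to about 2 mm. A picture is of the moment at which its call begins. camera_info takes no time and is no camera call.
- order.sign_off(): hands the job in, once; it reports no verdict.
The state is a dict: "clock": time; "qpos": joint angles; "qvel": joint speeds; "joint_efforts": joint torques, N m; "eef_pos": TCP position; "tcp_rot": TCP orientation; "contact_force": force on the tool from outside, world axes, zero at the start; "wrist_torque": the same for the moment, N m; "opening": opening from 0.0 (shut) to 1.0 (fully open).
Only numpy, scipy, OpenCV 4.12 (cv2) and the standard library are available. Lean on these libraries where they do the work, as an engineer would, in place of code of your own. Each camera call takes 0.05 s, during which the arm holds its last target.

### The job

Lock the microplate down on the bench shaker: with a fingertip, push the red-knobbed clamp lever over from its open end, past the half-way click, all the way to its far stop and leave it locked there, then press the green start button fully in and let it go. Do not press the red stop button, and do not start the shaker before the lever is locked. Leave the microplate, bottle, jar and tube standing where they are.

Things in the scene. Friction and masses are not known exactly. Their poses are not given: they have to be found in the camera images.
- deck (a point): On the 90 mm high deck of a fixed cream bench shaker (240 x 300 mm, pose and yaw vary), at the middle of the lever's slot. x: level, away from the teal front; y: along the slot, from open to locked; z up. Deck edges from here: 50 mm along -x, 95 along -y, 205 along +y. Bars beside the slot mark open (blue, -y end), half-way click (yellow), locked (green, +y end).
- lever_knob (a point): Centre of the red ball knob (28 mm) on the lever, a 10 mm steel rod. It swings in the slot's upright plane about a level pivot 30 mm below the point deck; knob centre 100 mm from the pivot. Open, it leans 0.6 rad to -y of deck (knob at y -56 mm, 53 mm above the deck); upright, 70 mm above the deck; locked, it leans 0.6 rad to +y (y +56 mm, 53 mm above).
- lever (a joint): Lever angle, rad: 0 = open (starts within 0.06 of it), 0.6 = first click (upright), 1.2 = locked against the second stop; it rests by itself at each. The knob takes about 5 to 8 N to leave open and again to go on from the click; past the crest at 0.9 it snaps to 1.2 by itself, short of it it falls back to the click. An orange clamp jaw by the plate moves with it.
- start_top (a point): Centre of the level top of the green start button (30 mm across) on the deck, at x 0, y +117 mm from the point deck, 22 mm above the deck, in a black 46 mm collar 12 mm high. Pressed straight down: travel 6 mm, 5 N fully in, springs back.
- start (a joint): Depression of the start button, m: 0 = out, 0.006 = fully in.
- stop_top (a point): Centre of the top of the red stop button, same size as the start button and 56 mm beyond it along +y of deck. Not to be pressed.
- stop (a joint): Depression of the stop button, m: 0 = out, 0.006 = fully in.
- plate: Loose clear microplate with coloured wells, 86 mm (x) x 128 mm (y) x 14.5 mm high, lying between low rails on the shaker's platform, 98 mm above the bench, behind the lever. Origin at the centre of its underside. To be left alone.
- reagent_mid (a point): Loose amber reagent bottle with blue cap, 54 mm across, 115 mm high, standing on the bench beside the shaker; this point is at its centre, half-way up. To be left alone.
- jar_mid (a point): Loose white jar with orange cap, 52 mm across, 75 mm high, on the bench beside the shaker; point at its centre, half-way up. To be left alone.
- tube_mid (a point): Loose clear tube with orange cap in a blue 60 x 60 x 30 mm foot, 114 mm high in all, on the bench beside the shaker; point at its centre, half-way up. To be left alone.
Not all that is in view belongs to the job. What is meant by the part that bears tube_mid is not turquoise, and is the larger of those in its own colour.

How it is judged:
By the outcome, as a careful person would: the job done as asked, in the order asked, and still so for the second after the job is handed in, with the robot touching nothing.
It also fails if it takes over 48 s, if anything falls off the work surface, if the arm or the gripper's body presses on something with over 40 N, if the wrist force passes 120 N, or if a joint passes its speed limit or range.

## Working session

There is one attempt and no reset: what is moved stays moved. The work goes in short steps, Python scripts to look and compute and a tool call to move; the robot and the scene stay as the last step left them, time stands still between calls to the robot, and variables do not carry over. Pictures are saved under pics/ and viewed, and the job is handed in when it is done.

Besides the shell and the picture viewer there is one more tool, called by a JSON object that holds its "method" and its "body". step_arm: Moves the arm, as the interface text tells. Its arguments: {"type":"object","properties":{"rows":{"type":"array"},"force":{"type":"number"}},"required":["rows"]}

```bash
mkdir -p pics; python3 - <<'E'
from rig import r, vision, order
import cv2,numpy as np
for n in ("scene","top"):
    p,d=vision.grab_frame(n); cv2.imwrite(f"pics/{n}0.png",p[:,:,::-1]); np.save(f"pics/{n}0.npy",d)
    i=vision.camera_info(n); print(n,i)
print(r.sense(), r.grip_point_offset)
E
```

```text
scene {'K': array([[545.39172371,   0.        , 313.00996086],
       [  0.        , 545.39172371, 240.39052432],
       [  0.        ,   0.        ,   1.        ]]), 'origin': array([1353.89981438, -310.36171595,  723.05424655]), 'attitude': array([-2.18887911,  0.01563986,  1.10452332])}
top {'K': array([[444.19253159,   0.        , 327.59821783],
       [  0.        , 444.19253159, 236.95891584],
       [  0.        ,   0.        ,   1.        ]]), 'origin': array([ 407.23935739,   80.99209753, 1055.6708529 ]), 'attitude': array([-2.96459865, -0.01233907, -1.58442624])}
{'clock': 0.1, 'qpos': array([ 1.17559724e+00,  3.53591431e-01,  1.63404676e+00, -1.93348719e-06,
        1.15516118e+00, -2.40942550e-03]), 'qvel': array([ 0.00014181, -0.00070596, -0.00210619,  0.0007637 ,  0.00105484,
       -0.00092729]), 'joint_efforts': array([-1.65839741e-03, -6.06353259e+01, -3.42819107e+01, -1.43332468e-04,
        4.00130753e-03,  1.00904322e-05]), 'eef_pos': array([239.07868828, 577.02475679, 230.63447027]), 'tcp_rot': array([ 3.14064831,  1.56958962, -1.96452956]), 'contact_force': array([-0.55559148,  0.61977611, -0.5325829 ]), 'wrist_torque': array([-0.00895391,  0.04868968,  0.07260713]), 'opening': 1.0014795863430415} -18.700000000000003
```

View pics/scene0.png

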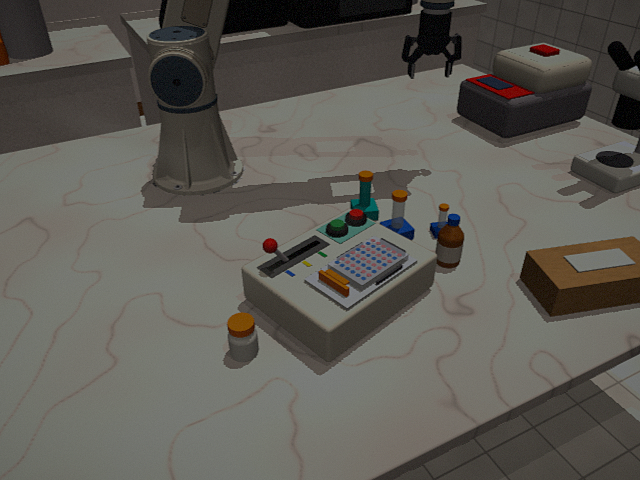

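View pics/top0.png

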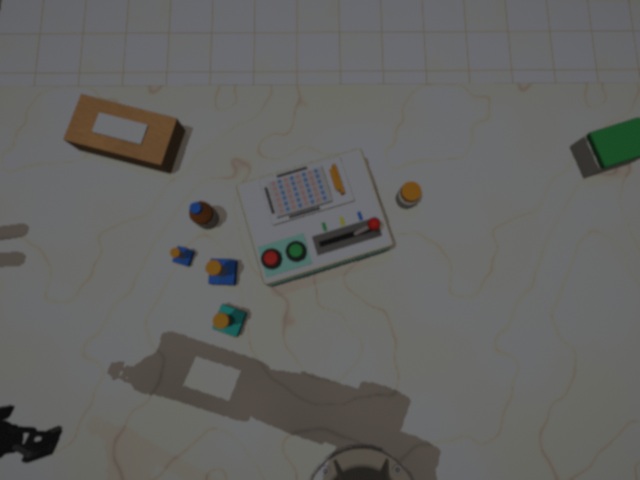

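The top view shows the shaker at the centre: red knob at about (374,225), start (296,251), stop (271,258), blue-foot tube at (218,269) and jar at (409,193). Next I enlarge it and measure.

```bash
cat > h.py <<'E'
import numpy as np,cv2
from scipy.spatial.transform import Rotation as R
from rig import vision
def ray(n,u,v):
    i=vision.camera_info(n);K=i["K"];A=R.from_euler('xyz',i["attitude"]).as_matrix()
    return i["origin"],A@np.array([(u-K[0,2])/K[0,0],(v-K[1,2])/K[1,1],1])
def atz(n,u,v,z):
    o,d=ray(n,u,v);return o+d*(z-o[2])/d[2]
def atd(n,u,v,dep):
    o,d=ray(n,u,v);return o+d*dep
def proj(n,P):
    i=vision.camera_info(n);K=i["K"];A=R.from_euler('xyz',i["attitude"]).as_matrix()
    c=A.T@(np.array(P)-i["origin"]);return (K@c/c[2])[:2]
E
python3 - <<'E'
from h import *
t=cv2.imread("pics/top0.png");s=cv2.imread("pics/scene0.png");
cv2.imwrite("pics/topc.png",cv2.resize(t[140:290,220:420],None,fx=4,fy=4,interpolation=cv2.INTER_CUBIC))
cv2.imwrite("pics/scenec.png",cv2.resize(s[200:350,230:430],None,fx=4,fy=4,interpolation=cv2.INTER_CUBIC))
for n,im in (("top",t),("scene",s)):
    d=np.load(f"pics/{n}0.npy"); h=cv2.cvtColor(im,cv2.COLOR_BGR2HSV)
    for nm,m in (("red",((h[...,0]<5)|(h[...,0]>174))&(h[...,1]>180)&(h[...,2]>70)),("green",(abs(h[...,0].astype(int)-65)<14)&(h[...,1]>140)&(h[...,2]>40))):
        k,l,st,c=cv2.connectedComponentsWithStats(m.astype(np.uint8))
        for j in range(1,k):
            if st[j,4]>25:
                dep=np.median(d[l==j]); print(n,nm,st[j],c[j].round(1),atd(n,*c[j],dep).round(1))
E
```

```text
top red [368 219  11  10  86] [373.4 223.6] [595.6 -27.9 153. ]
top red [264 251  13  14 143] [270.3 257.6] [532.5 190.3 111.5]
top green [ 589  119   51   48 1635] [617.5 142.5] [ 794.5 -607.9   89.7]
top green [289 244  14  13 144] [295.3 250. ] [548.3 136.7 111.2]
scene red [531  45  28   9 131] [544.9  48.4] [ 157.2 1073.2  226.6]
scene red [466  74  68  25 437] [502.4  87.9] [182.2 902.4 141.5]
scene red [350 209  13   8  82] [355.9 212.5] [536.1 190.1 113.3]
scene red [263 238  14  11 106] [269.7 243.4] [606.  -30.9 153.4]
scene green [330 219  15   8  89] [337.1 222.9] [551.5 137.2 113. ]
```

```bash
ls pics
```

```text
scene0.npy
scene0.png
scenec.png
top0.npy
top0.png
topc.png
```

View pics/topc.png

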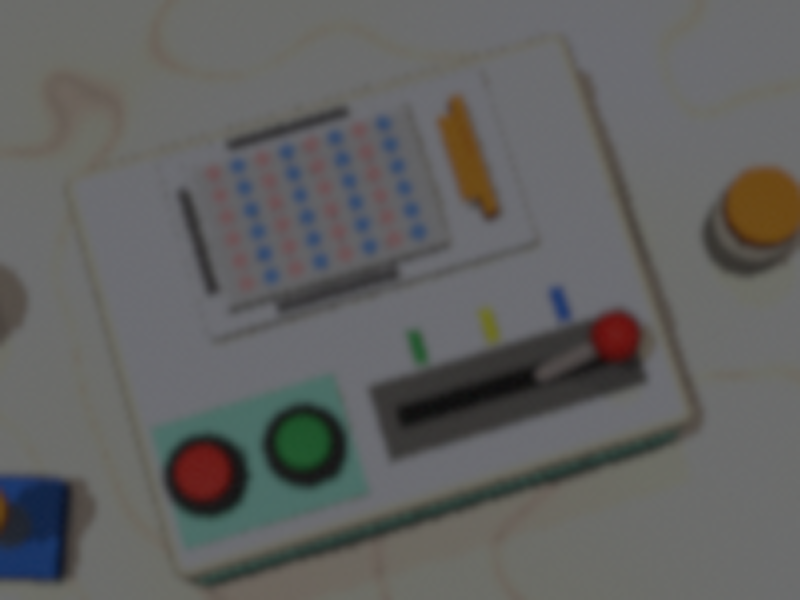

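View pics/scenec.png

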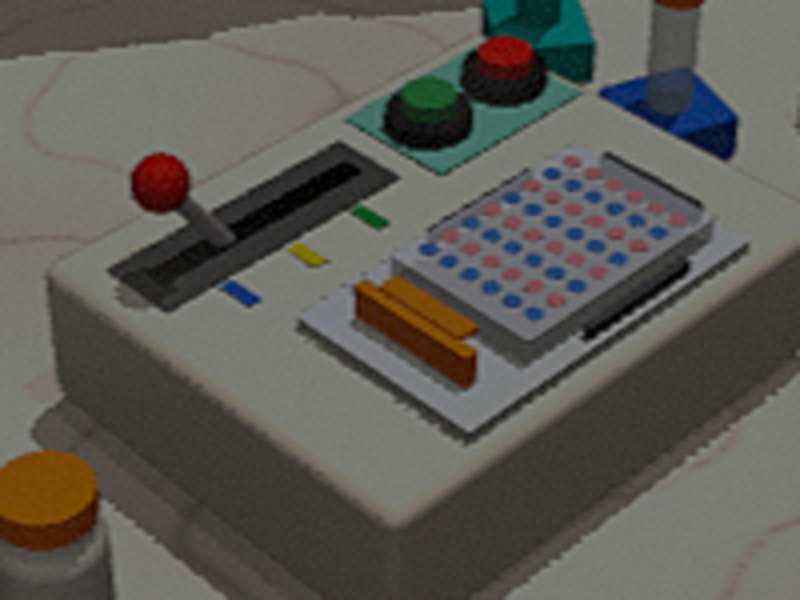

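```bash
python3 - <<'E'
from h import *
from rig import r
s=r.sense();C=R.from_euler('xyz',s["tcp_rot"]).as_matrix();print(C.round(3))
a=.288;X=np.array([np.cos(a),np.sin(a),0]);Y=np.array([-X[1],X[0],0])
tx=np.array([0,0,-1.])
for sg in(1,-1):
    z=sg*X;T=np.c_[tx,np.cross(z,tx),z];print(R.from_matrix(T@C.T).as_rotvec().round(3))
D=np.array([549.9,137,90])-117*Y;D[2]=90;print(D,X,Y)
T=lambda x,y,z:D+X*x+Y*y+[0,0,z]
for P in[(0,-105,45),(0,-85,45),(0,117,22)]:print(P,T(*P).round(1),(T(*P)-s["eef_pos"]).round(1))
t=[cv2.imread("pics/top0.png"),cv2.imread("pics/scene0.png")]
for n,im in zip(("top","scene"),t):
  for P in[(0,0,0),(-50,-95,0),(-50,205,0),(190,205,0),(0,117,22),(0,173,22),(0,-56,53)]:
    u=proj(n,T(*P));cv2.drawMarker(im,tuple(int(round(q)) for q in u),(255,0,255),0,5)
c=np.hstack([cv2.resize(t[0][140:290,230:400],None,fx=2.3,fy=2.3),cv2.resize(t[1][190:340,235:405],None,fx=2.3,fy=2.3)])
cv2.imwrite("pics/chk.png",c)
E
```

```text
[[-0.    -0.924  0.383]
 [-0.001  0.383  0.924]
 [-1.     0.    -0.001]]
[ 0.001 -0.001 -0.89 ]
[1.000e-03 1.000e-03 2.252e+00]
[583.13211451  24.81877802  90.        ] [0.95881386 0.28403517 0.        ] [-0.28403517  0.95881386  0.        ]
(0, -105, 45) [613.  -75.9 135. ] [ 373.9 -652.9  -95.6]
(0, -85, 45) [607.3 -56.7 135. ] [ 368.2 -633.7  -95.6]
(0, 117, 22) [549.9 137.  112. ] [ 310.8 -440.  -118.6]
```

```bash
sleep 1
```

```text
(no output)
```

View pics/chk.png

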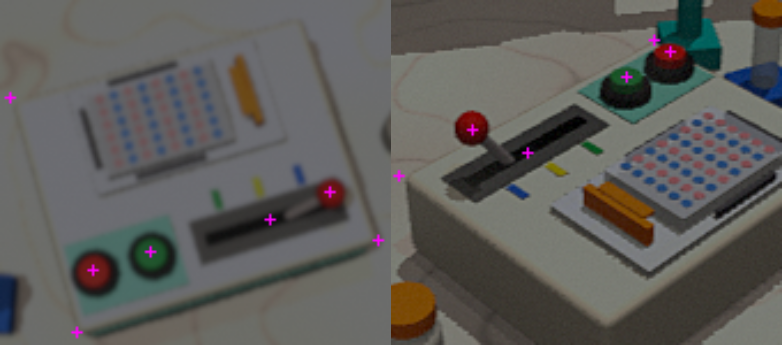

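The markers of the deck model land on the features in both views, so I'm moving toward the open side of the lever, staying high with the fingers shut.

{"method": "step_arm", "body": {"rows": [[25,-44,0,0,0,-0.1,0],[50,-88,0,0,0,-0.2,0],[75,-131,0,0,0,-0.3,0],[100,-175,0,0,0,-0.45,0],[125,-218,0,0,0,-0.6,0],[150,-262,0,0,0,-0.7,0],[175,-306,0,0,0,-0.8,0],[200,-350,0,0,0,-0.89,0]], "force": 40}}

```text
clock: 1.1
eef_pos: [439.5, 225.4, 230.5]
tcp_rot: [-3.108, 1.569, -2.823]
contact_force: [0.6, 0.2, 0.4]
opening: -0.003
```

{"method": "step_arm", "body": {"rows": [[25,-44,0,0,0,0,0],[50,-88,0,0,0,0,0],[75,-131,0,0,0,0,0],[100,-175,0,0,0,0,0],[125,-218,0,0,0,0,0],[150,-262,0,0,0,0,0],[173.5,-301.5,0,0,0,0,0],[173.5,-301.5,0,0,0,0,0]]}}

```text
clock: 2.1
eef_pos: [613.9, -78.6, 229.9]
tcp_rot: [-2.887, 1.569, -2.605]
contact_force: [-0.5, 0.4, -0.5]
opening: 0.001
```

```bash
cat > st.py <<'E'
from h import *
from rig import r
import sys
s=r.sense();C=R.from_euler('xyz',s["tcp_rot"]).as_matrix()
a=.288;X=np.array([np.cos(a),np.sin(a),0]);Y=np.array([-X[1],X[0],0]);D=np.array([583.1,24.8,90])
T=lambda x,y,z:D+X*x+Y*y+[0,0,z]
tx=np.array([0,0,-1.]);M=np.c_[tx,np.cross(X,tx),X]
d=s["eef_pos"]-D
print("deckframe",(d@X).round(1),(d@Y).round(1),d[2].round(1),"turn",R.from_matrix(M@C.T).as_rotvec().round(3),"F",s["contact_force"].round(1),s["clock"],"q",s["qpos"].round(2))
for a in sys.argv[1:]:
    P=[float(q) for q in a.split(",")];print(P,(T(*P)-s["eef_pos"]).round(1))
E
python3 st.py 0,-105,45
python3 - <<'E'
from h import *
for n in ("scene","top"):
    p,d=vision.grab_frame(n); cv2.imwrite(f"pics/{n}1.png",cv2.resize(p[120:320,200:460,::-1],None,fx=3,fy=3,interpolation=cv2.INTER_CUBIC))
E
```

```text
deckframe 0.2 -107.9 139.9 turn [ 0.001 -0.001  0.006] F [-0.5  0.4 -0.5] 2.1 q [-0.13  0.35  1.65 -0.    1.15 -0.41]
[0.0, -105.0, 45.0] [ -1.    2.7 -94.9]
```

```bash
sleep 1
```

```text
(no output)
```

View pics/scene1.png

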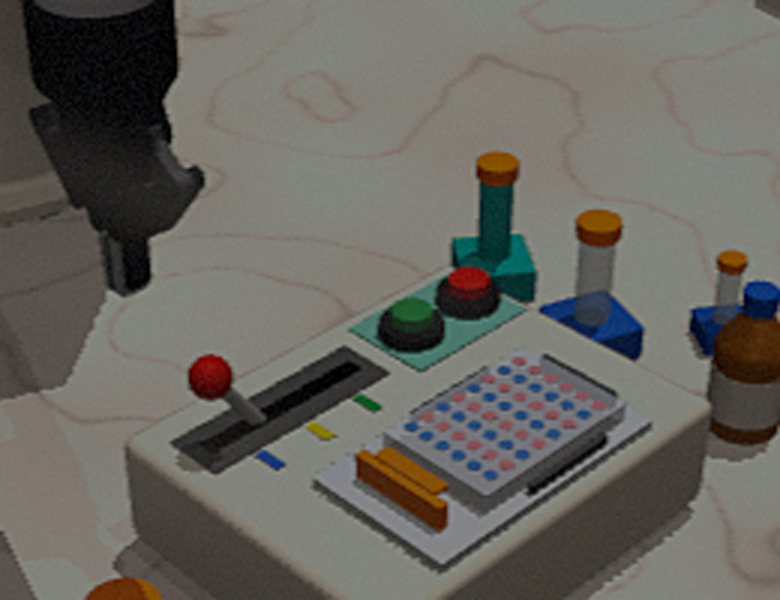

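View pics/top1.png

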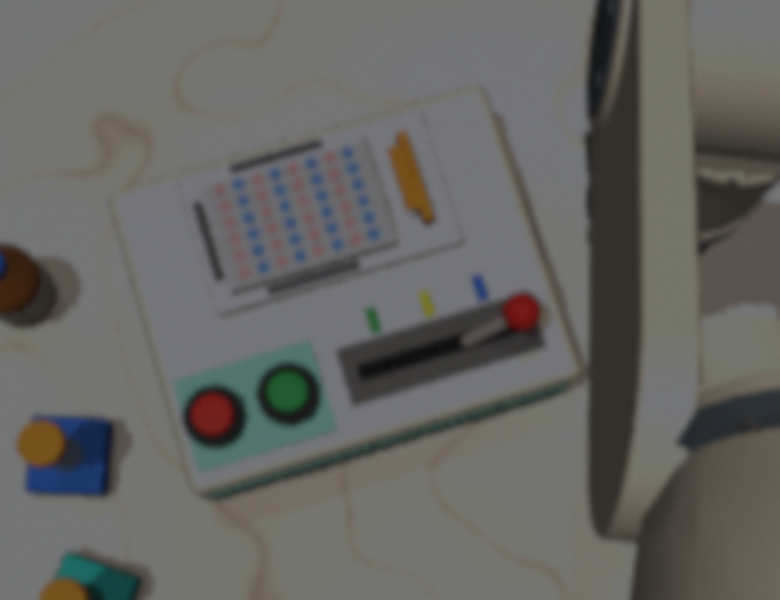

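The shut fingertips hang beyond the open end, clear of the knob, which is at (210,377) in the scene crop. Descending beside it.

{"method": "step_arm", "body": {"rows": [[-1,2,-30,0,0,0,0],[-1,2,-60,0,0,0,0],[-1,2,-85,0,0,0,0],[-1,2.5,-95,0,0,0,0],[-1,2.5,-95,0,0,0,0],[-3,9,-95,0,0,0,0],[-5,16,-95,0,0,0,0],[-5,16,-95,0,0,0,0]]}}

```text
clock: 3.2
eef_pos: [607.5, -59.4, 135.5]
tcp_rot: [2.774, 1.569, 3.058]
contact_force: [0.4, 0.9, 0.1]
opening: -0.003
```

```bash
python3 st.py 0,-80,45 0,-60,45 0,-40,45 0,-25,45
```

```text
deckframe -0.5 -87.7 45.5 turn [-0.    -0.002  0.003] F [0.4 0.9 0.1] 3.2 q [-0.1   0.43  1.75 -0.    0.96 -0.38]
[0.0, -80.0, 45.0] [-1.7  7.5 -0.5]
[0.0, -60.0, 45.0] [-7.4 26.7 -0.5]
[0.0, -40.0, 45.0] [-13.   45.8  -0.5]
[0.0, -25.0, 45.0] [-17.3  60.2  -0.5]
```

{"method": "step_arm", "body": {"rows": [[-2,7,0,0,0,0,0],[-4,15,0,0,0,0,0],[-6,22,0,0,0,0,0],[-8,30,0,0,0,0,0],[-10.5,37,0,0,0,0,0],[-12.5,45,0,0,0,0,0],[-15,53,0,0,0,0,0],[-17,60,0,0,0,0,0]]}}

```text
clock: 4.2
eef_pos: [590.2, 1.3, 135.3]
tcp_rot: [2.814, 1.568, 3.099]
contact_force: [-0.2, -3.2, 1.2]
opening: -0.004
```

```bash
python3 st.py 0,-10,45 0,10,45 0,25,45 
python3 - <<'E'
from h import *
n="scene"
p,d=vision.grab_frame(n); cv2.imwrite(f"pics/{n}2.png",cv2.resize(p[160:310,220:420,::-1],None,fx=3,fy=3,interpolation=cv2.INTER_CUBIC))
E
```

```text
deckframe 0.1 -24.6 45.3 turn [-0.    -0.002  0.003] F [-0.2 -3.2  1.2] 4.2 q [-0.    0.41  1.79  0.    0.95 -0.29]
[0.0, -10.0, 45.0] [-4.2 13.9 -0.3]
[0.0, 10.0, 45.0] [-9.9 33.1 -0.3]
[0.0, 25.0, 45.0] [-14.2  47.5  -0.3]
```

```bash
sleep 1
```

```text
(no output)
```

View pics/scene2.png

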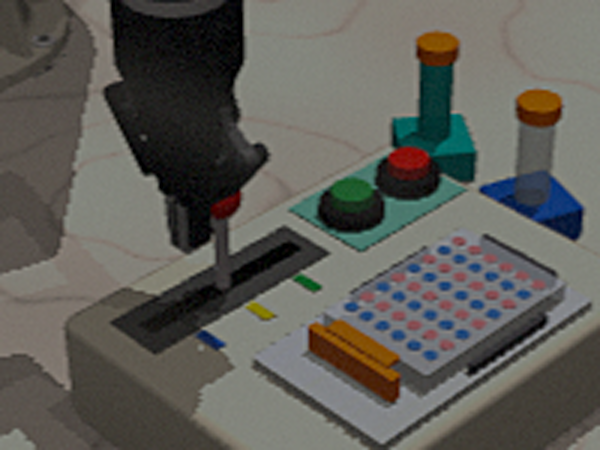

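The lever stands upright at the click, with its knob at (226,205) in the crop and the finger against it. Pushing on past the crest.

{"method": "step_arm", "body": {"rows": [[-2,6,0,0,0,0,0],[-4,12,0,0,0,0,0],[-5.5,18,0,0,0,0,0],[-7.5,25,0,0,0,0,0],[-9.5,32,0,0,0,0,0],[-11.5,39,0,0,0,0,0],[-14,47,0,0,0,0,0],[-14,47,0,0,0,0,0]]}}

```text
clock: 5.25
eef_pos: [575.7, 49.6, 135.3]
tcp_rot: [2.666, 1.568, 2.952]
contact_force: [0.7, 0.6, -0.3]
opening: 0.004
```

```bash
python3 st.py 0,33,45
python3 - <<'E'
from h import *
n="scene"
p,d=vision.grab_frame(n); cv2.imwrite(f"pics/{n}3.png",cv2.resize(p[160:310,220:420,::-1],None,fx=3,fy=3,interpolation=cv2.INTER_CUBIC))
E
```

```text
deckframe -0.0 25.9 45.3 turn [-0.001 -0.003  0.002] F [ 0.7  0.6 -0.3] 5.25 q [ 0.08  0.39  1.82  0.    0.94 -0.2 ]
[0.0, 33.0, 45.0] [-2.   6.9 -0.3]
```

```bash
sleep 1
```

```text
(no output)
```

View pics/scene3.png

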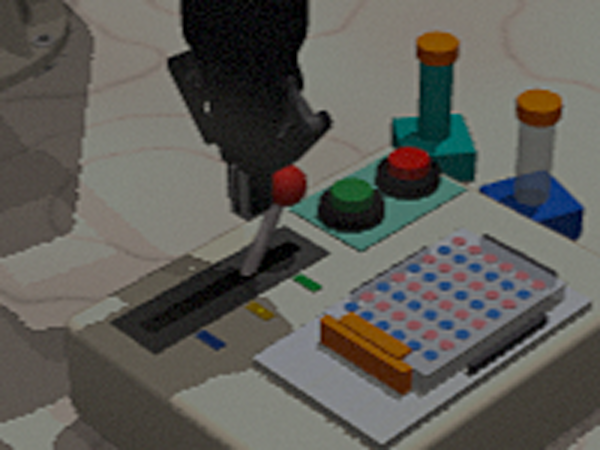

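The lever has snapped over with no force left on the finger. I'll nudge gently toward the stop, then back off and rise.

{"method": "step_arm", "body": {"rows": [[-1,3.5,0,0,0,0,0],[-2,6,0,0,0,0,0],[-2,6,0,0,0,0,0],[0,0,0,0,0,0,0],[4,-13,5,0,0,0,0],[5,-18,30,0,0,0,0],[5,-18,60,0,0,0,0],[5,-18,90,0,0,0,0]]}}

```text
clock: 6.3
eef_pos: [581.1, 30.4, 226.6]
tcp_rot: [2.656, 1.568, 2.941]
contact_force: [1.2, -0.1, 0.4]
opening: -0.003
```

```bash
python3 st.py 0,117,130 0,119,50
python3 - <<'E'
from h import *
a=.288;X=np.array([np.cos(a),np.sin(a),0]);Y=np.array([-X[1],X[0],0]);D=np.array([583.1,24.8,90])
n="scene"
p,d=vision.grab_frame(n);im=p[:,:,::-1].copy()
print(proj(n,D+56*Y+[0,0,53]))
h=cv2.cvtColor(im,cv2.COLOR_BGR2HSV);m=((h[...,0]<5)|(h[...,0]>174))&(h[...,1]>180)&(h[...,2]>70)
k,l,st,c=cv2.connectedComponentsWithStats(m.astype(np.uint8))
for j in range(1,k):
  if st[j,4]>40:
    P=atd(n,*c[j],np.median(d[l==j]))-D;print(c[j],(P@X).round(1),(P@Y).round(1),P[2].round(1))
cv2.imwrite(f"pics/{n}4.png",cv2.resize(im[160:310,220:420],None,fx=3,fy=3,interpolation=cv2.INTER_CUBIC))
E
```

```text
deckframe -0.4 5.9 136.6 turn [-0.001 -0.003  0.003] F [ 1.2 -0.1  0.4] 6.3 q [ 0.05  0.29  1.73  0.    1.12 -0.24]
[0.0, 117.0, 130.0] [-31.2 106.6  -6.6]
[0.0, 119.0, 50.0] [-31.8 108.5 -86.6]
[314.43432429 221.84526431]
[545.01503759  48.42857143] -109.6 1124.9 136.9
[502.35412027  87.81959911] -135.3 955.7 51.5
[355.8902439  212.53658537] 2.5 171.3 23.8
[314.88659794 219.57731959] 6.2 51.5 63.2
```

```bash
sleep 1
```

```text
(no output)
```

View pics/scene4.png

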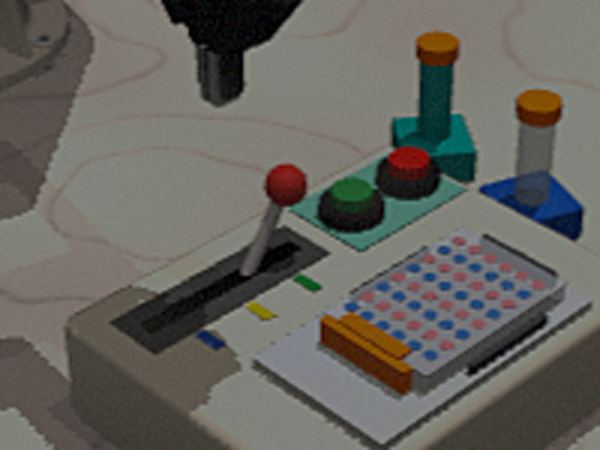

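The knob reads y≈+55 mm after correcting for the surface bias, and z matches the mirror of the open pose. So the lever is locked and the finger is clear of it. Now to the green button.

{"method": "step_arm", "body": {"rows": [[-8,27,0,0,0,0,0],[-16,54,0,0,0,0,0],[-24,81,0,0,0,0,0],[-31.5,107.5,-6,0,0,0,0],[-31.5,107.5,-30,0,0,0,0],[-31.5,107.5,-60,0,0,0,0],[-31.5,107.5,-90,0,0,0,0],[-31.5,107.5,-104,0,0,0,0]]}}

```text
clock: 7.35
eef_pos: [551.1, 137.3, 125.5]
tcp_rot: [0.066, 1.57, 0.351]
contact_force: [-0.5, 0.3, 0.4]
opening: 0.004
```

```bash
python3 st.py 0,118,16
python3 - <<'E'
from h import *
n="scene"
p,d=vision.grab_frame(n);im=p[:,:,::-1]
cv2.imwrite(f"pics/{n}5.png",cv2.resize(im[160:310,220:420],None,fx=3,fy=3,interpolation=cv2.INTER_CUBIC))
E
```

```text
deckframe 1.3 117.0 35.5 turn [-0.     0.001  0.003] F [-0.5  0.3  0.4] 7.35 q [ 0.24  0.39  1.85  0.    0.9  -0.04]
[0.0, 118.0, 16.0] [ -1.5   0.6 -19.5]
```

```bash
sleep 1
```

```text
(no output)
```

View pics/scene5.png

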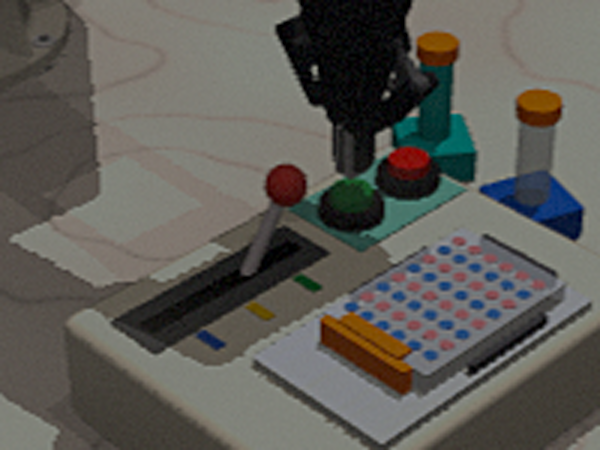

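The fingertip is right over the green button at (350,195) in the crop. Pressing slowly and reading the force.

{"method": "step_arm", "body": {"rows": [[-1.5,0.5,-6,0,0,0,0],[-1.5,0.5,-11,0,0,0,0],[-1.5,0.5,-14,0,0,0,0],[-1.5,0.5,-16,0,0,0,0],[-1.5,0.5,-18,0,0,0,0],[-1.5,0.5,-19.5,0,0,0,0],[-1.5,0.5,-20,0,0,0,0],[-1.5,0.5,-20,0,0,0,0]]}}

```text
clock: 8.4
eef_pos: [549.5, 137.8, 105.8]
tcp_rot: [-0.027, 1.57, 0.258]
contact_force: [-4.5, -1.8, 16.7]
opening: -0.002
```

```bash
python3 st.py
```

```text
deckframe -0.1 117.9 15.8 turn [-0.     0.001  0.003] F [-4.5 -1.8 16.7] 8.4 q [ 0.24  0.41  1.86  0.    0.86 -0.04]
```

16.7 N at 15.8 mm above the deck is well over the 5 N needed, so the button is fully in. Releasing and retreating.

{"method": "step_arm", "body": {"rows": [[0,0,-0.3,0,0,0,0],[0,0,5,0,0,0,0],[0,0,15,0,0,0,0],[0,0,40,0,0,0,0],[0,0,80,0,0,0,0],[0,0,120,0,0,0,0],[-20,10,150,0,0,0,0],[-20,10,150,0,0,0,0]]}}

```text
clock: 9.4
eef_pos: [530.0, 148.6, 258.6]
tcp_rot: [0.039, 1.565, 0.324]
contact_force: [-0.1, -0.2, -0.4]
opening: -0.004
```

```bash
python3 st.py
python3 - <<'E'
from h import *
a=.288;X=np.array([np.cos(a),np.sin(a),0]);Y=np.array([-X[1],X[0],0]);D=np.array([583.1,24.8,90])
n="scene"
p,d=vision.grab_frame(n);im=p[:,:,::-1].copy()
h=cv2.cvtColor(im,cv2.COLOR_BGR2HSV)
for m in(((h[...,0]<5)|(h[...,0]>174))&(h[...,1]>180)&(h[...,2]>70),(abs(h[...,0].astype(int)-65)<14)&(h[...,1]>140)&(h[...,2]>40)):
 k,l,st,c=cv2.connectedComponentsWithStats(m.astype(np.uint8))
 for j in range(1,k):
  if st[j,4]>40:
    P=atd(n,*c[j],np.median(d[l==j]))-D;print(c[j],(P@X).round(1),(P@Y).round(1),P[2].round(1))
cv2.imwrite(f"pics/{n}6.png",cv2.resize(im[150:370,210:480],None,fx=2.7,fy=2.7,interpolation=cv2.INTER_CUBIC))
E
```

```text
deckframe -15.7 133.8 168.6 turn [-0.002  0.005  0.002] F [-0.1 -0.2 -0.4] 9.4 q [ 0.27  0.21  1.77  0.    1.16 -0.02]
[544.95419847  48.36641221] -110.1 1125.6 136.9
[502.30888889  87.75111111] -136.2 957.0 51.2
[355.8902439  212.53658537] 2.1 171.6 23.5
[314.14285714 219.23214286] 4.7 51.0 63.5
[336.81609195 222.85057471] 2.1 115.5 23.9
```

```bash
sleep 1
```

```text
(no output)
```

View pics/scene6.png

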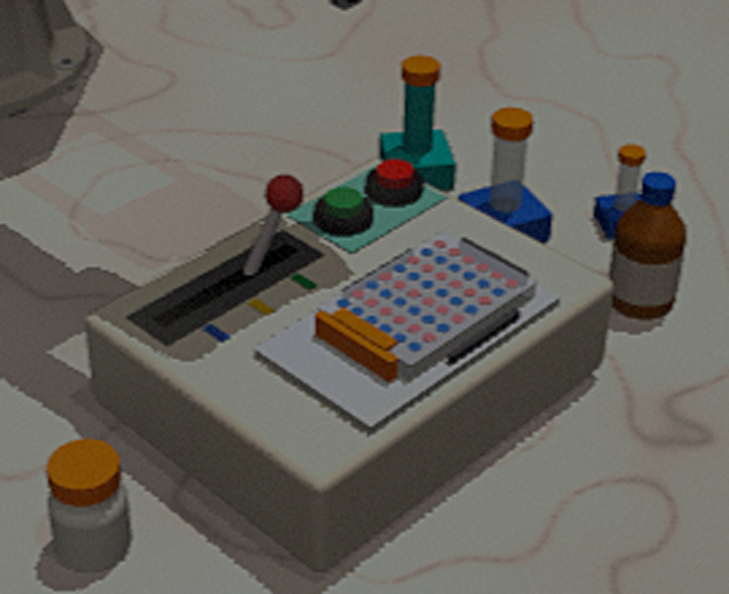

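The lever is locked with its knob at (285,192) in the crop. The green button is back out at (343,203), and the plate, bottle, jar and tubes look as they were. The arm is clear, so I'm handing in.

```bash
python3 -c "
from rig import order
print(order.sign_off())"
```

```text
the job is handed in; nothing more can be done
None
```

The lever is locked and the shaker was started after it, in that order. I handed the job in at about 9.5 s of the 48 s; no verdict is reported.

- **Lever:** I pushed the knob with the shut fingertips through the click and past the crest, and it snapped over by itself. I then nudged it toward the stop and backed off. The last picture puts the knob at about y +55 mm by the same measure that gave −56 mm at open. The lever held this position after release and through the button press.
- **Start button:** I pressed it until the upward force read 16.7 N, with the fingertip 15.8 mm above the deck. Fully in takes 5 N and puts the button top at 16 mm. After release it measured back at its starting height, to within about 1 mm.
- **Left alone:** The stop button was never approached, and its measured position did not change. The plate, bottle, jar and tube look unmoved in the last picture; I did not measure them.
- **Limits and checks:** The arm ended clear of everything with about 0 N on the tool. The highest force I read was the 16.7 N button press. No check failed or disagreed by more than a few millimetres.

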